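# Start the wing nut on a woodturner's glue press

## Robot

A 6-joint arm with a two-finger parallel gripper is mounted at the origin on the work surface. World frame = base frame: x ahead of the robot, y to its left, z up, the work surface at z = 0. Lengths are in m, angles in degrees, forces in N, time in s.
With the tool pointing down it reaches from about 0.25 to 0.725 m from the base axis. Payload 9.7 kg.
Tool frame: the origin (TCP) lies between the finger pads; the fingertips stand 11 mm ahead of it and the grasp point (between the pads) lies 8 mm behind it; z points along the fingers, x is the direction in which the jaws open and shut, and the axes are right-handed (so a half turn about z gives the same grasp; the last joint's range is limited). The gripper opens to 85 mm and grips with 20 to 120 N. Pads are 22 mm wide; open, the fingers measure 114 mm over their backs; the gripper's body (76 mm by 85 mm) begins 54 mm behind the grasp point. The pads swing forward as they close: fully open they stand 13 mm farther back than shut.
Start: joints at [-66.291, 4.979, 10.078, 95.1, 0, 90], TCP at [0.221, -0.504, 0.242] pointing down, gripper open.
Joint ranges: [-179.16, 179.16], [-48.56, 103.87], [-65.8, 70.77], [-126.05, 130.52], [-82.76, 87.17], [-180, 180]. Speed limits (degrees/s): [127.2, 127.2, 147.25, 180, 180, 180].

## Interface

Orientations are given as [roll, pitch, yaw] about the fixed x, y, z axes, in that order (R = Rz(yaw) Ry(pitch) Rx(roll)).
In Python, from workcell import get_obs, camera, job_done gives the robot as it stands.
- The arm moves only by the tool arm_command, never from a script. Its argument "increments" is a list of rows, each a list of 2 entries, a list of its own where there are three numbers: the shift along the tool's x, y, z in units of 25 mm (1.0 is 25 mm), then the turn about the tool's z in units of 6 degrees (1.0 is 6 degrees). In form: [[[dx, dy, dz], roll], ...]. A call has 1 to 5 rows; each row is the pose to reach, as a shift and turn from the pose measured when the call began, along the tool's axes at that moment; what a row does not reach only later rows make up. A row lasts 1/10 s, in which the tool goes at most 50 mm and 8.59 degrees, less where a joint would pass 70% of its speed; a pose out of reach is approached as far as the arm can. A call with a gripper value outside its range is refused whole. "claw" is the closure, from -1 (fully open) to 1 (shut), so that 0 is half open, set as the call begins (left out, the last holds). The fingers move at their own pace and stop on an object; "force" is the grip in N (left out, the last holds). Time passes only in rows, so rows that repeat a pose let the fingers close. It gives the time, the measured TCP pose, the force and the opening at its end, in the units of the state.
- get_obs(): the state, without advancing time (a new reading comes with each control period).
- camera(name): name is "scene" or "top" or "wrist"; returns a dict with "frame" (384x512x3 uint8, red, green, blue), "range_z" (384x512 float32, m along the optical axis (not along the pixel's ray), 0 where there is no reading), "K" (3x3 intrinsics, pixels), "R" (3x3) and "t" (3): a world point X has camera coordinates R X + t; the wrist camera has in their place "hand_eye" (4x4, takes a point from camera to tool coordinates, whose origin is the TCP and whose axes are the tool frame's). Camera axes: x right, y down, z forward; pixel columns grow to the right and rows downward; lengths in m; the calibration is good to about 2 mm. The wrist camera is an equidistant fisheye: a pixel r from the principal point sees the ray r / f radians off the axis. A picture is of the moment at which its call begins: read the wrist's pose just before it.
- job_done(): hands the job in, once; it reports no verdict.
The state is a dict: "time": time; "q": joint angles; "qd": joint speeds; "joint_efforts": joint torques, N m; "ee_pos": TCP position; "tcp_rot": TCP orientation; "wrist_force": force on the tool from outside, world axes, zero at the start; "torque": the same for the moment, N m; "opening": finger opening in m.
Only numpy, scipy, OpenCV 4.12 (cv2) and the standard library are available. Lean on these libraries where they do the work, as an engineer would, in place of code of your own. Each camera call takes 0.05 s, during which the arm holds its last target.

## Task

The blue wing nut is only standing on the end of the glue press's screw: its thread has not started. Turn it backward (anticlockwise from above) just until the thread start drops, once, then turn it forward (clockwise) and run it down until it sits fully home on the steel washer of the pressure plate. Let go of it, and leave the other things on the bench where they are.

Things in the scene. Friction and masses are not known exactly. Their poses are not given: they have to be found in the camera images.
- press: Fixed glue press for segmented bowl rings: plywood base 210 x 210 mm, three glued rings of wood segments up to 158 mm across, a round plywood pressure plate 140 mm across, and an upright steel screw through the middle. Origin: centre of its underside, on the screw's axis; z up; x is the side where one thread ridge ends.
- washer (a point): Centre of the top of the steel washer (72 mm across, 4 mm thick) on the pressure plate, 122 mm above the press's origin: where the nut must end up.
- thread_end (a point): Upper end of one ridge of the screw's coarse right-hand two-start thread, on the press's +x side, 22 mm above the washer; the other ridge ends at the same height on the -x side. 32 mm across the ridges, ridges 3.4 mm thick and 5 mm deep, 10 mm from one to the next, 20 mm travel a turn, from these ends down to the washer.
- pin_top (a point): Top of the screw, 55 mm above the washer: above the thread ends the screw is a plain pin 22 mm across with a bevelled end. With the nut home the pin stands 10 mm out of it.
- nut: Loose blue cast-iron wing nut, about 0.6 kg. Hexagonal hub 50 mm across flats, 45 mm tall, through bore; two wings 12 mm thick at opposite hub corners along its own +x and -x, 154 mm over both, rising from 9 to 53 mm above the underside. Origin: centre of its underside on the bore's axis; z up. At the start it stands 16 to 20 mm above the washer, 1 mm loose on the pin.
- nut_hub (a point): Middle of the hub, on the axis, 28 mm above the underside: a height to take it at. Two flats (29 mm wide, 50 mm apart) face the nut's own +y and -y and are free from above between the wings. It need not be clamped: fingers set 2 mm clear of both flats turn it like a spanner while it rises and drops between them. It stays where it is left and does not spin down by itself.
- nut_start (a point): One of the two thread starts in the nut, on its own +x side, 5 mm above the underside (the other at -x). At first it lies 0.45 to 1.15 rad clockwise, seen from above, of the press's +x axis. Turned back it climbs 3.2 mm per rad and, 0.1 to 0.3 rad past the press's +x axis, drops 10 mm: the underside is then about 11 mm above the washer.
- nut_wing (a point): Tip of the nut's +x wing, 70 mm from its axis and 33 mm above its underside. From where the thread has dropped, turning clockwise lowers the nut 3.2 mm per rad, and it meets the washer after about 3.5 rad (several grasps).
- glue: Yellow glue bottle with an orange cap, 62 mm across, 175 mm tall, standing near the press; bystander. Origin: centre of its underside.
- ring: Loose ring of twelve light and dark wood segments, 148 mm across, 20 mm tall; bystander. Origin: centre of its underside.
- mallet: Wooden mallet lying down, about 240 mm long, head 115 x 72 mm; bystander. Origin: underside, near its middle.
- gouge: Turning gouge with a dark handle, about 340 mm long, lying down; bystander. Origin: underside, at its middle.
- live_centre: Steel revolving centre standing point up, 44 mm across, 75 mm tall; bystander. Origin: centre of its underside.
- faceplate: Steel lathe faceplate, 90 mm across, 38 mm tall; bystander. Origin: centre of its underside.
- wax: Green wax tin, 84 mm across, 55 mm tall; bystander. Origin: centre of its underside.
- bowl: Small turned wooden bowl, 124 mm across, 55 mm tall; bystander. Origin: centre of its underside.
Not all that is in view belongs to the job. Leave any red look-alike of the nut alone.

How it is judged (in metres and radians):
On the way:
1. turned backward, the nut's thread start has dropped: its underside is 7.5 to 13.5 mm above the washer with its +x wing within 0.77 rad of the press's +x axis, nut level on the screw (z of nut in the frame of press between 0.1295 and 0.1355 m and x of nut_wing in the frame of press above 0.05 m and horizontal distance between nut and press below 0.004 m and angle between nut's own z axis and vertical below 0.12 rad), for 0.1 s.
At the end, for the whole second after the job is handed in: the nut is screwed down with its underside within 2.5 mm of the washer, upright (within 0.06 rad) and centred (within 4 mm) on the screw, at rest (z of nut in the frame of press between 0.119 and 0.1245 m and horizontal distance between nut and press below 0.004 m and angle between nut's own z axis and vertical below 0.06 rad and linear speed of nut below 0.02 m/s); the robot touches nothing.
It fails at once if a bystander is moved more than 30 mm (distance of any of glue, ring, mallet, gouge, live_centre, faceplate, wax, bowl from where it was at the start of the episode above 0.03 m).
It also fails if it takes over 58 s, if anything falls off the work surface, if the arm or the gripper's body presses on something with over 40 N, if the wrist force passes 120 N, or if a joint passes its speed limit or range.

## Working session

There is one attempt and no reset: what is moved stays moved. The work goes in short steps, Python scripts to look and compute and a tool call to move; the robot and the scene stay as the last step left them, time stands still between calls to the robot, and variables do not carry over. Pictures are saved under pics/ and viewed, and the job is handed in when it is done.

Besides the shell and the picture viewer there is one more tool, called after "Emit:" as name(argument=value, ...), one argument or row to a line, values as JSON. arm_command: Moves the arm, as the interface text tells. Its arguments: {"type":"object","properties":{"increments":{"type":"array"},"claw":{"type":"number"},"force":{"type":"number"}},"required":["increments"]}

```bash
mkdir -p pics; ls
python3 - <<'E'
from workcell import get_obs,camera
import cv2,numpy as np
o=get_obs();print(o)
for n in ("scene","top","wrist"):
    c=camera(n);cv2.imwrite(f"pics/{n}0.png",c["frame"][:,:,::-1]);np.savez(f"{n}0.npz",**c)
    print(n,c["K"].tolist(),c.get("t"),c.get("hand_eye"))
E
```

```text
pics
{'time': 0.0, 'q': array([-6.62891819e+01,  5.00849216e+00,  1.00331832e+01,  9.50980106e+01,
       -2.50715427e-03,  9.00009356e+01]), 'qd': array([ 0.00829722,  0.04169107, -0.0276549 , -0.0264748 ,  0.15931276,
       -0.05047429]), 'joint_efforts': array([-1.02534937e-03, -5.20385206e+01,  4.64804649e+01,  1.61666167e-02,
       -2.30821379e-04,  2.33772357e-05]), 'ee_pos': array([ 0.22106906, -0.50338095,  0.24159669]), 'tcp_rot': array([ 1.79997492e+02,  7.33194850e-02, -6.62901176e+01]), 'wrist_force': array([ 0.27565347,  0.04937961, -0.29636125]), 'torque': array([-0.0320071 , -0.01915802,  0.02071343]), 'opening': 0.08520096890381318}
scene [[411.7831719501025, 0.0, 264.37758803565333], [0.0, 411.7831719501025, 186.90486900491348], [0.0, 0.0, 1.0]] [ 0.05451191 -0.34932111  1.5794547 ] None
top [[420.73671874549865, 0.0, 250.69247660235592], [0.0, 420.73671874549865, 184.82939948667706], [0.0, 0.0, 1.0]] [-0.03796633  0.51904439  1.26925612] None
wrist [[297.3186396354542, 0.0, 254.54923798584895], [0.0, 297.3186396354542, 193.82257181962913], [0.0, 0.0, 1.0]] None [[ 9.99999797e-01 -1.05000241e-04 -6.27851558e-04  3.62049904e-04]
 [ 2.69131468e-04  9.63554429e-01  2.67512224e-01 -6.79323309e-02]
 [ 5.76880301e-04 -2.67512339e-01  9.63554262e-01 -1.31788941e-01]
 [ 0.00000000e+00  0.00000000e+00  0.00000000e+00  1.00000000e+00]]
```

View pics/scene0.png

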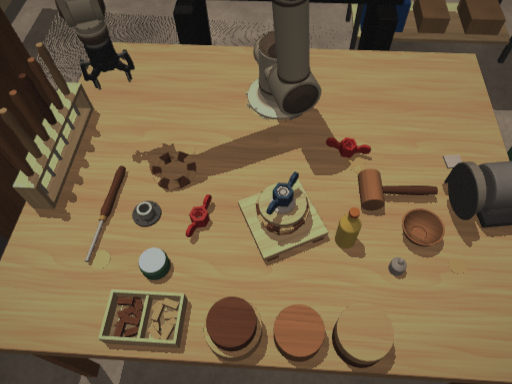

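View pics/top0.png

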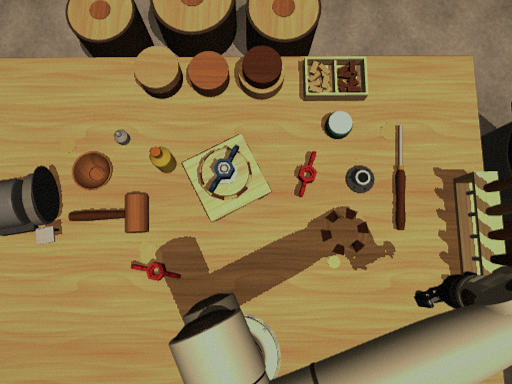

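View pics/wrist0.png

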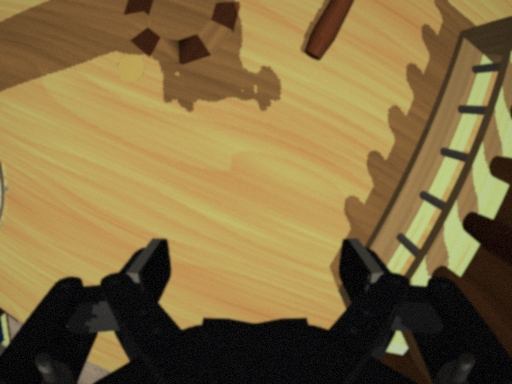

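```bash
cat > h.py <<'E'
import numpy as np,cv2
def world(c,u,v,z=None):
    K,R,t=c["K"],c["R"],c["t"]
    u=np.asarray(u,float);v=np.asarray(v,float)
    d=np.stack([(u-K[0,2])/K[0,0],(v-K[1,2])/K[1,1],np.ones_like(u)],-1)
    if z is None:
        return (d*c["range_z"][v.astype(int),u.astype(int)][...,None]-t)@R
    o=-R.T@t; w=d@R
    return o+w*((z-o[2])/w[...,2])[...,None]
def proj(c,X):
    p=c["K"]@(c["R"]@np.asarray(X,float)+c["t"]);return p[:2]/p[2]
E
python3 - <<'E'
from h import *
for n in("scene","top"):
    c=dict(np.load(n+"0.npz"));f=c["frame"]
    hsv=cv2.cvtColor(f,cv2.COLOR_RGB2HSV)
    m=((hsv[...,0]>95)&(hsv[...,0]<125)&(hsv[...,1]>90)).astype(np.uint8)
    nn,l,s,ce=cv2.connectedComponentsWithStats(m)
    for i in range(1,nn):
        if s[i,4]>30:print(n,s[i],ce[i])
    v,u=np.mgrid[:384,:512];W=world(c,u,v)
    # base plate by depth height
    x0,y0=(284,192) if n=="scene" else (224,168)
    near=(abs(u-x0)<60)&(abs(v-y0)<60)
    z=W[...,2]
    print("hist",[(round(a,3),int(k)) for k,a in zip(*np.histogram(z[near],bins=np.arange(0,.24,.01)))])
    np.save(n+"W.npy",W)
    b=(m>0)&near
    P=W[b];print("blue z",np.percentile(P[:,2],[5,50,95]))
    xy=P[:,:2];mu=xy.mean(0);w,V=np.linalg.eigh(np.cov((xy-mu).T));print(mu,w,np.degrees(np.arctan2(V[1,1],V[0,1])))
    k=cv2.resize(f[y0-70:y0+70,x0-70:x0+70],(560,560),interpolation=cv2.INTER_CUBIC)
    cv2.imwrite(f"pics/{n}crop.png",k[:,:,::-1])
E
```

```text
scene [395   0  16  32 282] [401.66312057  14.25177305]
scene [360   4   7  26  79] [362.98734177  15.10126582]
scene [272 193  10  13  49] [275.97959184 200.81632653]
hist [(np.float64(0.0), 6079), (np.float64(0.01), 56), (np.float64(0.02), 124), (np.float64(0.03), 911), (np.float64(0.04), 1316), (np.float64(0.05), 41), (np.float64(0.06), 44), (np.float64(0.07), 18), (np.float64(0.08), 87), (np.float64(0.09), 185), (np.float64(0.1), 231), (np.float64(0.11), 793), (np.float64(0.12), 379), (np.float64(0.13), 3), (np.float64(0.14), 20), (np.float64(0.15), 35), (np.float64(0.16), 61), (np.float64(0.17), 163), (np.float64(0.18), 260), (np.float64(0.19), 46), (np.float64(0.2), 0), (np.float64(0.21), 0), (np.float64(0.22), 0)]
blue z [0.14848082 0.18015722 0.1923787 ]
[0.56219566 0.02868569] [0.00037226 0.00404957] 170.00808953843665
top [210 146  29  46 274] [223.98905109 169.39416058]
hist [(np.float64(0.0), 6301), (np.float64(0.01), 32), (np.float64(0.02), 25), (np.float64(0.03), 801), (np.float64(0.04), 1522), (np.float64(0.05), 17), (np.float64(0.06), 11), (np.float64(0.07), 14), (np.float64(0.08), 28), (np.float64(0.09), 138), (np.float64(0.1), 237), (np.float64(0.11), 798), (np.float64(0.12), 533), (np.float64(0.13), 0), (np.float64(0.14), 10), (np.float64(0.15), 18), (np.float64(0.16), 32), (np.float64(0.17), 130), (np.float64(0.18), 260), (np.float64(0.19), 55), (np.float64(0.2), 0), (np.float64(0.21), 0), (np.float64(0.22), 0)]
blue z [0.15740439 0.18476158 0.19303783]
[0.54060583 0.03301637] [0.00013043 0.00150137] 150.20699224186393
```

View pics/topcrop.png

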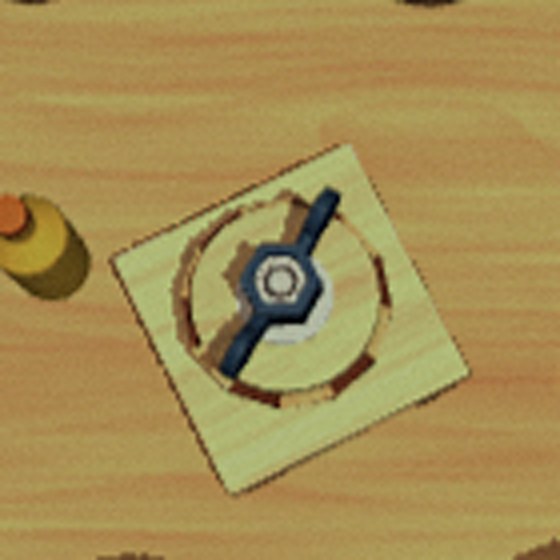

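View pics/scenecrop.png

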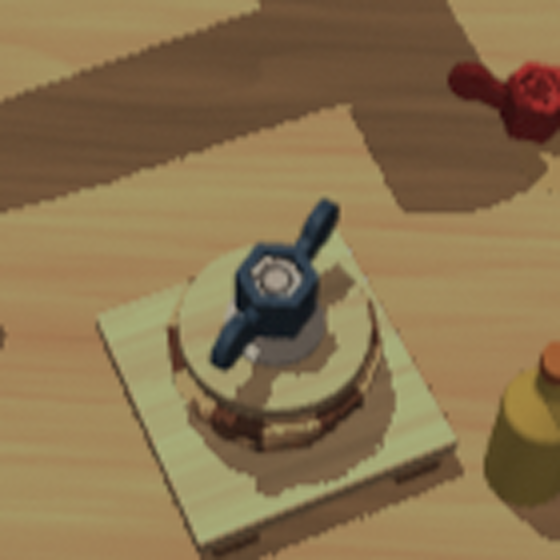

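The crops show the blue nut on the press, hub at about top (224,169) and scene (283,190); the red look-alikes are at top (308,174) and (155,270), so the blue one is the target. The square base and both wings are clear.

Run:
```python
from h import *
for n in("scene","top"):
    c=dict(np.load(n+"0.npz"));W=np.load(n+"W.npy");z=W[...,2]
    near=np.hypot(W[...,0]-.545,W[...,1]-.035)<.17
    b=near&(z>.025)&(z<.055)
    r=cv2.minAreaRect(W[b][:,:2].astype(np.float32));print(n,"base",r,"z",np.median(z[b]))
    p=near&(z>.1)&(z<.135);print("plate z",np.median(z[p]),cv2.minEnclosingCircle(W[p][:,:2].astype(np.float32)))
    q=near&(z>.145)&(z<.23)&(np.hypot(W[...,0]-.545,W[...,1]-.035)<.11)
    P=W[q];xy=P[:,:2];
    r=cv2.minAreaRect(xy.astype(np.float32));print("nut",r,q.sum())
    for _ in range(1):
        mu=np.array(r[0]);w,V=np.linalg.eigh(np.cov((xy-xy.mean(0)).T));a=np.degrees(np.arctan2(V[1,1],V[0,1]));print("yaw",a%180)
    d=(xy-mu)@V[:,1];print("wing z+",np.median(P[d>.045][:,2]),np.median(P[d<-.045][:,2]),"top",np.percentile(P[:,2],[50,90,98]))
    top=q&(z>.178);print("proj of pin top guess",proj(c,[.545,.035,.2]))
    # far wing depth
    far=(d>.035)|(d<-.035)
    A=xy[d>.04].mean(0);B=xy[d<-.04].mean(0);print("A,B",A,B,"mid",(A+B)/2,np.degrees(np.arctan2(*(A-B)[::-1]))%180)
```

```text
scene base ((0.5466796159744263, 0.046621039509773254), (0.22865083813667297, 0.23394016921520233), 26.454559326171875) z 0.04037722732082542
plate z 0.11829066051708412 ((0.5598171353340149, 0.0773061141371727), 0.12532128393650055)
nut ((0.5455639362335205, 0.031243745237588882), (0.050589412450790405, 0.150530144572258), 59.742862701416016) 577
yaw 150.40844670581325
wing z+ 0.18613870817083927 0.18352030732899074 top [0.1807219  0.18876384 0.19281807]
proj of pin top guess [284.09837504 187.44517288]
A,B [0.49869469 0.0609036 ] [0.5970512  0.00381839] mid [0.54787294 0.03236099] 149.86951807833563
top base ((0.5461515188217163, 0.04944173991680145), (0.22274112701416016, 0.23699802160263062), 26.584033966064453) z 0.04105790935181489
plate z 0.11887890941938718 ((0.558233916759491, 0.07972213625907898), 0.12369082868099213)
nut ((0.5454013347625732, 0.03529466316103935), (0.05066711828112602, 0.15118257701396942), 60.30131149291992) 502
yaw 150.31902128750198
wing z+ 0.18913072838942033 0.18922963881151594 top [0.18288248 0.19054473 0.19346454]
proj of pin top guess [222.93540608 166.54134042]
A,B [0.49446276 0.06281985] [0.59349851 0.00564514] mid [0.54398063 0.0342325 ] 150.00156336131596
```

```bash
cat >> h.py <<'E'
def Rz(a):
    a=np.radians(a);return np.array([[np.cos(a),-np.sin(a),0],[np.sin(a),np.cos(a),0],[0,0,1]])
def toolR(rpy):
    from scipy.spatial.transform import Rotation as Ro
    return Ro.from_euler('xyz',rpy,degrees=True).as_matrix()
def inc(target,yaw):
    from workcell import get_obs
    o=get_obs();R=toolR(o["tcp_rot"]);d=R.T@(np.array(target)-o["ee_pos"])/.025
    y=o["tcp_rot"][2];print("t",o["time"],"pos",o["ee_pos"].round(4),"rpy",o["tcp_rot"].round(2),"q1,q6",o["q"][[0,5]].round(1),"F",o["wrist_force"].round(1),"op",round(o["opening"],4))
    print("inc",d.round(2),"roll",round(-(yaw-y)/6,2))
E
python3 -c "
from h import *
inc([.545,.034,.26],60)"
```

```text
t 0.15 pos [ 0.2211 -0.5034  0.2418] rpy [ 1.800e+02  6.000e-02 -6.629e+01] q1,q6 [-66.3  90. ] F [-0.7  0.3 -0.4] op 0.0852
inc [-14.47 -20.51  -0.72] roll -21.05
```

Emit:
arm_command(
  increments=[
    [[-1.5,-2,-0.7],-1.4],
    [[-3,-4,-0.7],-2.8],
    [[-4.5,-6,-0.7],-4.2],
    [[-6,-8,-0.7],-5.6],
    [[-7.3,-10,-0.7],-7],
  ],
  claw=-1,
  force=30,
)

```text
time: 0.65
ee_pos: [0.3449, -0.2865, 0.2593]
tcp_rot: [-180.0, 0.0, -24.0]
wrist_force: [0.8, -1.0, 0.3]
opening: 0.0852
```

```bash
python3 -c "
from h import *
inc([.545,.034,.26],60)"
```

```text
t 0.65 pos [ 0.3449 -0.2865  0.2593] rpy [-1.7997e+02  3.0000e-02 -2.3980e+01] q1,q6 [-39.7  74.3] F [ 0.8 -1.   0.3] op 0.0852
inc [  2.1  -14.97  -0.02] roll -14.0
```

Emit:
arm_command(
  increments=[
    [[0.3,-2,0],-1.4],
    [[0.6,-4,0],-2.8],
    [[0.9,-6,0],-4.2],
    [[1.2,-8,0],-5.6],
    [[1.4,-10,0],-7],
  ],
)

```text
time: 1.15
ee_pos: [0.4771, -0.0739, 0.2593]
tcp_rot: [-180.0, -0.0, 18.4]
wrist_force: [1.0, -1.0, 0.2]
opening: 0.0852
```

```bash
python3 -c "
from h import *
inc([.545,.034,.26],60)"
```

```text
t 1.15 pos [ 0.4771 -0.0739  0.2593] rpy [-1.7996e+02 -1.0000e-02  1.8370e+01] q1,q6 [-8.8 62.8] F [ 1.  -1.   0.2] op 0.0852
inc [ 3.94 -3.24 -0.03] roll -6.94
```

Emit:
arm_command(
  increments=[
    [[1,-1,0],-1.4],
    [[2,-2,0],-2.8],
    [[3,-2.6,0],-4.2],
    [[3.9,-3.2,0],-5.6],
    [[3.94,-3.24,0],-6.94],
  ],
)

```text
time: 1.65
ee_pos: [0.5462, 0.0363, 0.2581]
tcp_rot: [-179.9, -0.0, 60.5]
wrist_force: [-0.5, -0.4, -0.0]
opening: 0.0852
```

Emit:
arm_command(
  increments=[
    [[0,0,0],0],
    [[0,0,0],0],
  ],
)

```text
time: 1.85
ee_pos: [0.5461, 0.0364, 0.2577]
tcp_rot: [-179.9, 0.0, 60.3]
wrist_force: [-0.7, 0.6, 0.4]
opening: 0.0855
```

Run:
```python
from h import *
inc([.545,.034,.26],60)
from workcell import camera,get_obs
o=get_obs()
c=camera("wrist");np.savez("w1.npz",pos=o["ee_pos"],rpy=o["tcp_rot"],**c);cv2.imwrite("pics/w1.png",c["frame"][:,:,::-1])
c=camera("top");np.savez("top1.npz",**c);cv2.imwrite("pics/top1.png",c["frame"][:,:,::-1])
```

```text
t 1.85 pos [0.5461 0.0364 0.2577] rpy [-1.7986e+02  1.0000e-02  6.0290e+01] q1,q6 [ 3.8 33.5] F [-0.7  0.6  0.4] op 0.0855
inc [-0.11  0.01 -0.09] roll 0.05
```

View pics/w1.png

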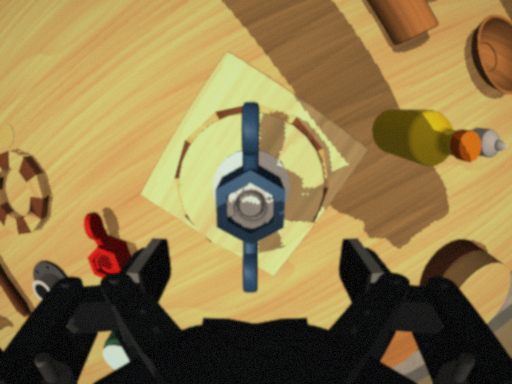

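The wrist view shows the blue hub at about (251,203), both wings vertical in the image (250,105)–(250,290), and the two fingers on either side. Next I measure the offset.

```bash
cat >> h.py <<'E'
def wristcloud(c):
    K=c["K"];v,u=np.mgrid[:384,:512];x=u-K[0,2];y=v-K[1,2];r=np.hypot(x,y)+1e-9;th=r/K[0,0]
    zz=c["range_z"];s=np.tan(th)/r
    P=np.stack([x*s*zz,y*s*zz,zz],-1)
    H=c["hand_eye"];T=P@H[:3,:3].T+H[:3,3]
    return T, T@toolR(c["rpy"]).T+c["pos"]
def nutfit(c):
    T,W=wristcloud(c);z=W[...,2]
    hsv=cv2.cvtColor(c["frame"],cv2.COLOR_RGB2HSV)
    hm=(hsv[...,0]>95)&(hsv[...,0]<125)&(hsv[...,1]>90)&(z>.125)
    hm=cv2.morphologyEx(hm.astype(np.uint8),cv2.MORPH_OPEN,np.ones((3,3)))
    n,l,s,ce=cv2.connectedComponentsWithStats(hm);i=1+s[1:,4].argmax();b=l==i
    P=W[b];print("blue px",b.sum(),"box",s[i],"topz",np.percentile(P[:,2],[2,50,90,98]).round(4))
    r=cv2.minAreaRect(P[:,:2].astype(np.float32));print("rect",np.round(r[0],4),np.round(r[1],4),round(r[2],2))
    h=P[:,2]; return P,b,W,T
E
python3 - <<'E'
from h import *
c=dict(np.load("w1.npz"));P,b,W,T=nutfit(c)
xy=P[:,:2];mu=np.array([.546,.035])
r=np.hypot(*(xy-mu).T);wi=r>.04
V=np.linalg.eigh(np.cov((xy[wi]-xy[wi].mean(0)).T))[1][:,1];print("wing yaw",np.degrees(np.arctan2(V[1],V[0]))%180)
V=V if V[0]>0 else -V;d=(xy-mu)@V
print("wingmid",xy[d>.045].mean(0),xy[d<-.045].mean(0))
# hub rim top: heights
v,u=203,251
print("pin top W",np.median(W[198:209,246:257].reshape(-1,3),0))
print("plate/washer z", np.median(W[175:180,225:232,2]),np.median(W[150:160,275:285,2]))
z=W[...,2]; hub=(np.hypot(W[...,0]-.546,W[...,1]-.036)<.035)&(z>.17)
print("hub pts",hub.sum(),np.percentile(z[hub],[5,25,50,75,95]).round(4),W[hub].mean(0))
E
```

```text
blue px 3593 box [ 217  104   67  187 3593] topz [0.1644 0.1844 0.1913 0.1925]
rect [0.5418 0.0352] [0.0477 0.142 ] 60.98
wing yaw 149.83762748792108
wingmid [0.59213357 0.00578943] [0.49318533 0.06323053]
pin top W [0.54343738 0.03487612 0.17693723]
plate/washer z 0.16476483640449385 0.11837383525508076
hub pts 20227 [0.177  0.3235 0.3351 0.3438 0.349 ] [0.53576679 0.04110164 0.30508358]
```

```bash
python3 -c "
from h import *
inc([.5435,.0347,.150],59.9)"
```

```text
t 1.95 pos [0.546  0.036  0.2581] rpy [-1.799e+02 -1.000e-02  6.029e+01] q1,q6 [ 3.7 33.4] F [ 0.8 -0.7 -0. ] op 0.0853
inc [-0.09 -0.05  4.33] roll 0.06
```

Emit:
arm_command(
  increments=[
    [[-0.1,-0.06,0.8],0.1],
    [[-0.1,-0.06,1.7],0.1],
    [[-0.1,-0.06,2.6],0.1],
    [[-0.1,-0.06,3.5],0.1],
    [[-0.1,-0.06,4.3],0.1],
  ],
)

```text
time: 2.45
ee_pos: [0.5429, 0.034, 0.1498]
tcp_rot: [-179.9, -0.0, 59.5]
wrist_force: [-0.3, 0.1, -0.0]
opening: 0.0856
```

Emit:
arm_command(
  increments=[
    [[0,0,0],0],
    [[0,0,0],0],
    [[0,0,0],0],
  ],
  claw=-0.27,
)

```text
time: 2.75
ee_pos: [0.5433, 0.0338, 0.1513]
tcp_rot: [-180.0, -0.1, 59.4]
wrist_force: [-0.1, 0.1, -1.0]
opening: 0.0547
```

Run:
```python
from h import *
inc([.5435,.0347,.150],59.9)
from workcell import camera,get_obs
o=get_obs()
c=camera("wrist");np.savez("w2.npz",pos=o["ee_pos"],rpy=o["tcp_rot"],**c);cv2.imwrite("pics/w2.png",c["frame"][:,:,::-1])
```

```text
t 2.75 pos [0.5433 0.0338 0.1513] rpy [-1.800e+02 -7.000e-02  5.943e+01] q1,q6 [ 3.5 34.1] F [-0.1  0.1 -1. ] op 0.0547
inc [ 0.03 -0.01  0.05] roll -0.08
```

View pics/w2.png

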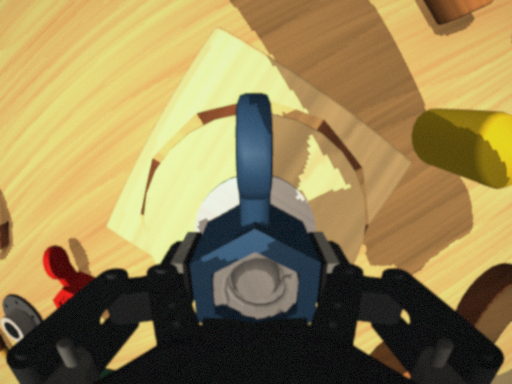

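The fingers sit on both flats: hub centre at about (257,285), pads at columns 188 and 325. Now the backward turn (anticlockwise, a negative roll).

Emit:
arm_command(
  increments=[
    [[0,0,0],-0.8],
    [[0,0,0],-1.6],
    [[0,0,0],-2.4],
    [[0,0,0],-3.2],
    [[0,0,0],-4],
  ],
)

```text
time: 3.3
ee_pos: [0.5439, 0.0334, 0.1531]
tcp_rot: [179.8, -0.0, 83.6]
wrist_force: [-1.5, -2.5, 5.0]
opening: 0.054
```

Emit:
arm_command(
  increments=[
    [[0,0,0],-0.8],
    [[0,0,0],-1.6],
    [[0,0,0],-2.4],
    [[0,0,0],-3.2],
    [[0,0,0],-4],
  ],
)

```text
time: 3.8
ee_pos: [0.5443, 0.0332, 0.1547]
tcp_rot: [179.7, 0.1, 107.7]
wrist_force: [-1.6, -2.8, 4.6]
opening: 0.0543
```

```bash
cat >> h.py <<'E'
def look(n):
    from workcell import camera,get_obs
    o=get_obs()
    c=camera("wrist");c["pos"]=o["ee_pos"];c["rpy"]=o["tcp_rot"];np.savez(n+".npz",**c);cv2.imwrite(f"pics/{n}.png",c["frame"][:,:,::-1])
    T,W=wristcloud(c);z=W[...,2]
    hsv=cv2.cvtColor(c["frame"],cv2.COLOR_RGB2HSV)
    b=(hsv[...,0]>95)&(hsv[...,0]<125)&(hsv[...,1]>90)&(z>.12)&(z<.22)
    P=W[b];ctr=np.array([.5435,.0347]);d=P[:,:2]-ctr;r=np.hypot(*d.T)
    w=(r>.036)&(r<.08);Q=P[w];D=d[w]
    hub=(r<.03);print("hub top z",np.percentile(P[hub,2],[50,80,90]).round(4), "wing top z",np.percentile(Q[:,2],[90,97]).round(4))
    t=Q[:,2]>np.percentile(Q[:,2],97)-.012
    a=2*np.degrees(0.5*np.angle(np.mean(np.exp(2j*np.arctan2(D[t,1],D[t,0])))))/2
    print("wing yaw(mod180)",round(a%180,1),"n",t.sum())
E
python3 - <<'E'
from h import *
inc([.5435,.0347,.150],59.9)
look("w3")
E
```

```text
t 3.8 pos [0.5443 0.0332 0.1547] rpy [1.7974e+02 9.0000e-02 1.0774e+02] q1,q6 [  3.5 -14.2] F [-1.6 -2.8  4.6] op 0.0543
inc [ 0.07 -0.01  0.19] roll 7.97
hub top z [0.1855 0.1864 0.1867] wing top z [0.1942 0.2061]
wing yaw(mod180) 175.6 n 437
```

View pics/w3.png

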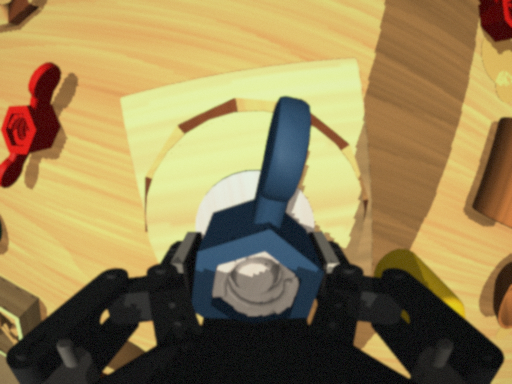

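The wrist view shows the nut following the fingers with about 12 deg of play (wing from (270,215) to (292,105)). Continuing, recentring slightly.

Emit:
arm_command(
  increments=[
    [[0.05,0,0.1],-0.7],
    [[0.07,0,0.15],-1.4],
    [[0.07,0,0.15],-2.1],
    [[0.07,0,0.15],-2.8],
    [[0.07,0,0.15],-3.5],
  ],
)

```text
time: 4.35
ee_pos: [0.5443, 0.0344, 0.1532]
tcp_rot: [179.7, 0.3, 129.0]
wrist_force: [-3.9, -3.1, 7.3]
opening: 0.0542
```

Run:
```python
from h import *
inc([.5435,.0347,.150],59.9)
look("w4")
```

```text
t 4.35 pos [0.5443 0.0344 0.1532] rpy [179.68   0.31 129.04] q1,q6 [  3.7 -35.4] F [-3.9 -3.1  7.3] op 0.0542
inc [ 0.03 -0.02  0.13] roll 11.52
hub top z [0.1853 0.1865 0.1869] wing top z [0.1955 0.2065]
wing yaw(mod180) 25.9 n 1108
```

View pics/w4.png

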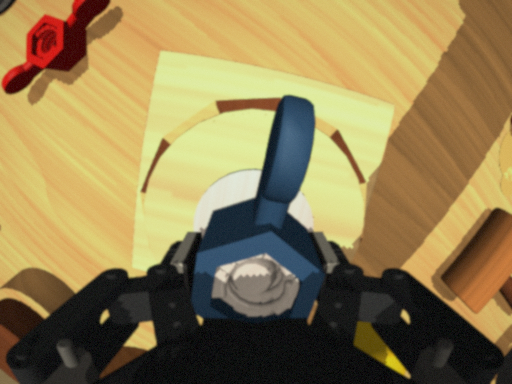

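Emit:
arm_command(
  increments=[
    [[0,0,0.05],-0.4],
    [[0,0,0.1],-0.8],
    [[0,0,0.1],-1.0],
  ],
)

```text
time: 4.7
ee_pos: [0.5448, 0.0344, 0.1511]
tcp_rot: [179.7, 0.4, 135.3]
wrist_force: [0.4, -0.1, -0.3]
opening: 0.054
```

Run:
```python
from h import *
inc([.5435,.0347,.150],59.9)
look("w5")
```

```text
t 4.7 pos [0.5448 0.0344 0.1511] rpy [179.68   0.39 135.29] q1,q6 [  3.6 -41.6] F [ 0.4 -0.1 -0.3] op 0.054
inc [ 0.05 -0.03  0.04] roll 12.56
hub top z [0.178  0.1787 0.1791] wing top z [0.1859 0.2085]
wing yaw(mod180) 136.5 n 167
```

Emit:
arm_command(
  increments=[
    [[0,0,0],0],
    [[0,0,0],0],
    [[0,0,0],0],
  ],
)

```text
time: 5.05
ee_pos: [0.5448, 0.0345, 0.1512]
tcp_rot: [179.7, 0.4, 135.3]
wrist_force: [-0.3, 0.6, -0.9]
opening: 0.0539
```

Run:
```python
from h import *
inc([.5435,.0347,.150],59.9)
look("w6")
```

```text
t 5.05 pos [0.5448 0.0345 0.1512] rpy [179.67   0.38 135.3 ] q1,q6 [  3.7 -41.6] F [-0.3  0.6 -0.9] op 0.0539
inc [ 0.04 -0.03  0.05] roll 12.57
hub top z [0.178  0.1787 0.179 ] wing top z [0.1861 0.207 ]
wing yaw(mod180) 136.8 n 165
```

View pics/w6.png

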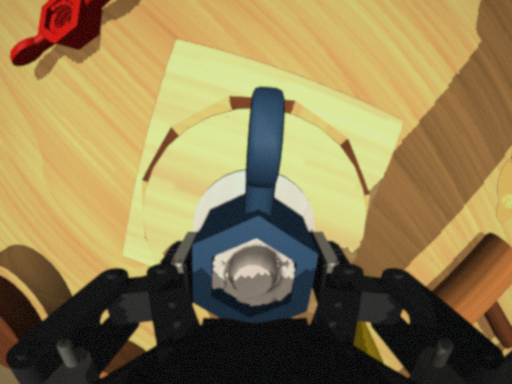

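The thread has dropped: hub top fell from 0.187 to 0.179 and stays there, the wrist force is gone, and the wing at (265,130) is near-vertical in view. That puts nut yaw at about 41–45 deg, roughly 0.3 rad past the press +x at 26.5 deg. Now forward (clockwise, a positive roll).

Emit:
arm_command(
  increments=[
    [[0.04,-0.02,0.05],0.8],
    [[0.04,-0.02,0.05],1.7],
    [[0.04,-0.02,0.05],2.6],
    [[0.04,-0.02,0.05],3.5],
    [[0.04,-0.02,0.05],4.4],
  ],
)

```text
time: 5.6
ee_pos: [0.544, 0.0347, 0.1499]
tcp_rot: [179.5, 0.2, 108.7]
wrist_force: [2.4, -1.1, -1.3]
opening: 0.0545
```

Emit:
arm_command(
  increments=[
    [[0,0,0],1],
    [[0,0,0],2],
    [[0,0,0],3],
    [[0,0,0],4],
    [[0,0,0],5],
  ],
)

```text
time: 6.1
ee_pos: [0.5441, 0.0344, 0.1499]
tcp_rot: [179.5, -0.0, 78.4]
wrist_force: [0.4, -2.6, -1.6]
opening: 0.0545
```

Run:
```python
from h import *
inc([.5437,.0347,.150],59.9)
look("w7")
```

```text
t 6.1 pos [0.5441 0.0344 0.1499] rpy [ 1.7945e+02 -2.0000e-02  7.8380e+01] q1,q6 [ 3.7 15.3] F [ 0.4 -2.6 -1.6] op 0.0545
inc [ 0.01 -0.02 -0.01] roll 3.08
hub top z [0.1755 0.1763 0.1766] wing top z [0.1837 0.2089]
wing yaw(mod180) 80.2 n 181
```

View pics/w7.png

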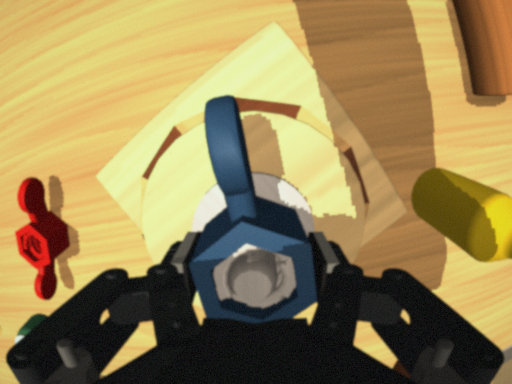

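The nut follows clockwise (wing now leaning left at (225,130)) and descends, hub top 0.176. Continuing.

Emit:
arm_command(
  increments=[
    [[0,0,0],1],
    [[0,0,0],2],
    [[0,0,0],3],
    [[0,0,0],4],
    [[0,0,0],5],
  ],
)

```text
time: 6.65
ee_pos: [0.5439, 0.0345, 0.1496]
tcp_rot: [179.6, -0.3, 47.9]
wrist_force: [0.6, -0.4, -1.4]
opening: 0.0542
```

Emit:
arm_command(
  increments=[
    [[0,0,0],1],
    [[0,0,0],2],
    [[0,0,0],3],
    [[0,0,0],4],
    [[0,0,0],5],
  ],
)

```text
time: 7.15
ee_pos: [0.5438, 0.0345, 0.1494]
tcp_rot: [179.8, -0.4, 17.8]
wrist_force: [-1.1, -0.3, -1.9]
opening: 0.054
```

Run:
```python
from h import *
inc([.5437,.0347,.150],-75)
look("w8")
```

```text
t 7.15 pos [0.5438 0.0345 0.1494] rpy [179.78  -0.42  17.76] q1,q6 [ 3.7 75.9] F [-1.1 -0.3 -1.9] op 0.054
inc [ 0.   -0.01 -0.03] roll 15.46
hub top z [0.1722 0.173  0.1734] wing top z [0.1816 0.2068]
wing yaw(mod180) 17.6 n 182
```

Emit:
arm_command(
  increments=[
    [[0,0,0],1],
    [[0,0,0],2],
    [[0,0,0],3],
    [[0,0,0],4],
    [[0,0,0],5],
  ],
)

```text
time: 7.7
ee_pos: [0.544, 0.0348, 0.1493]
tcp_rot: [-179.9, -0.5, -12.6]
wrist_force: [2.0, 1.3, -2.1]
opening: 0.054
```

Emit:
arm_command(
  increments=[
    [[0,0,0],1],
    [[0,0,0],2],
    [[0,0,0],3],
    [[0,0,0],4],
    [[0,0,0],5],
  ],
)

```text
time: 8.2
ee_pos: [0.5444, 0.0346, 0.1492]
tcp_rot: [-179.7, -0.4, -42.6]
wrist_force: [2.7, -1.9, -2.7]
opening: 0.0541
```

Run:
```python
from h import *
inc([.5437,.0347,.150],-75)
look("w9")
```

```text
t 8.2 pos [0.5444 0.0346 0.1492] rpy [-179.69   -0.43  -42.63] q1,q6 [  3.7 136.3] F [ 2.7 -1.9 -2.7] op 0.0541
inc [-0.02  0.02 -0.03] roll 5.39
hub top z [0.1691 0.1698 0.1702] wing top z [0.1771 0.2031]
wing yaw(mod180) 137.2 n 132
```

Emit:
arm_command(
  increments=[
    [[0,0,0],0.7],
    [[0,0,0],1.4],
    [[0,0,0],2.1],
    [[0,0,0],2.8],
  ],
)

```text
time: 8.65
ee_pos: [0.5444, 0.0344, 0.1491]
tcp_rot: [-179.6, -0.3, -59.7]
wrist_force: [1.9, -0.9, -0.8]
opening: 0.0543
```

Emit:
arm_command(
  increments=[
    [[0,0,0],0.6],
    [[0,0,0],1.2],
    [[0,0,0],1.8],
    [[0,0,0],2.2],
  ],
)

```text
time: 9.05
ee_pos: [0.5445, 0.0342, 0.1491]
tcp_rot: [-179.5, -0.3, -72.7]
wrist_force: [1.9, -2.3, -0.5]
opening: 0.0541
```

Run:
```python
from h import *
inc([.5437,.0347,.150],-75)
from workcell import get_obs
print(get_obs()["torque"])
look("w10")
```

```text
t 9.05 pos [0.5445 0.0342 0.1491] rpy [-179.52   -0.27  -72.72] q1,q6 [  3.7 166.4] F [ 1.9 -2.3 -0.5] op 0.0541
inc [-0.03  0.03 -0.04] roll 0.38
[-0.32381879 -0.25377976  0.04400663]
hub top z [0.1674 0.1681 0.1684] wing top z [0.1762 0.2109]
wing yaw(mod180) 106.8 n 171
```

View pics/w10.png

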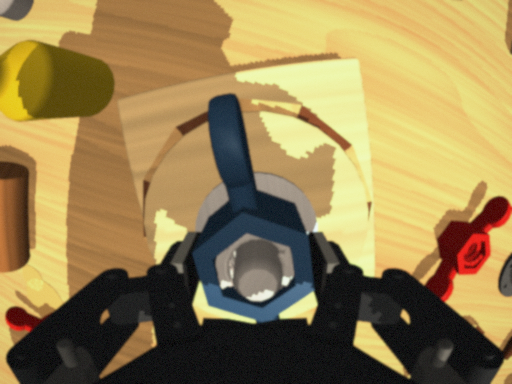

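Hub top is at 0.168, nearly home, and joint 6 is close to its limit (166 deg). I'll let go, lift, turn back half a turn and regrasp for the final seating.

Emit:
arm_command(
  increments=[
    [[-0.03,0.03,0],-0.8],
    [[-0.03,0.03,0],-0.8],
    [[-0.03,0.03,-1],-0.8],
    [[-0.03,0.03,-2],-0.8],
    [[-0.03,0.03,-3.2],-0.8],
  ],
  claw=-1,
)

```text
time: 9.6
ee_pos: [0.5424, 0.035, 0.2294]
tcp_rot: [-179.6, -0.3, -68.0]
wrist_force: [1.0, 0.7, 0.4]
opening: 0.0853
```

Emit:
arm_command(
  increments=[
    [[0,0,0],-1.4],
    [[0,0,0],-2.8],
    [[0,0,0],-4.2],
    [[0,0,0],-5.6],
    [[0,0,0],-7],
  ],
)

```text
time: 10.1
ee_pos: [0.5423, 0.0351, 0.2295]
tcp_rot: [-179.9, -0.5, -25.6]
wrist_force: [-0.9, -0.8, -0.4]
opening: 0.0856
```

Emit:
arm_command(
  increments=[
    [[0,0,0],-1.4],
    [[0,0,0],-2.8],
    [[0,0,0],-4.2],
    [[0,0,0],-5.6],
    [[0,0,0],-7],
  ],
)

```text
time: 10.6
ee_pos: [0.5423, 0.0352, 0.2296]
tcp_rot: [179.8, -0.4, 16.8]
wrist_force: [0.4, -0.2, 1.2]
opening: 0.0856
```

Emit:
arm_command(
  increments=[
    [[0,0,0],-1.4],
    [[0,0,0],-2.8],
    [[0,0,0],-4.2],
    [[0,0,0],-5.6],
    [[0,0,0],-7],
  ],
)

```text
time: 11.1
ee_pos: [0.5423, 0.0352, 0.2297]
tcp_rot: [179.6, -0.2, 59.2]
wrist_force: [-0.8, -0.1, 0.3]
opening: 0.0853
```

Emit:
arm_command(
  increments=[
    [[0,0,0],-1.4],
    [[0,0,0],-2.8],
    [[0,0,0],-4.2],
    [[0,0,0],-5.6],
    [[0,0,0],-7],
  ],
)

```text
time: 11.6
ee_pos: [0.5423, 0.0353, 0.2298]
tcp_rot: [179.6, 0.1, 101.6]
wrist_force: [-0.1, -0.5, 0.3]
opening: 0.0854
```

Run:
```python
from h import *
inc([.5437,.0347,.23],118)
look("w11")
```

```text
t 11.6 pos [0.5423 0.0353 0.2298] rpy [1.7956e+02 1.5000e-01 1.0163e+02] q1,q6 [ 3.8 -7.9] F [-0.1 -0.5  0.3] op 0.0854
inc [-0.04  0.05 -0.01] roll -2.73
hub top z [0.1674 0.168  0.1683] wing top z [0.1752 0.176 ]
wing yaw(mod180) 27.2 n 1353
```

View pics/w11.png

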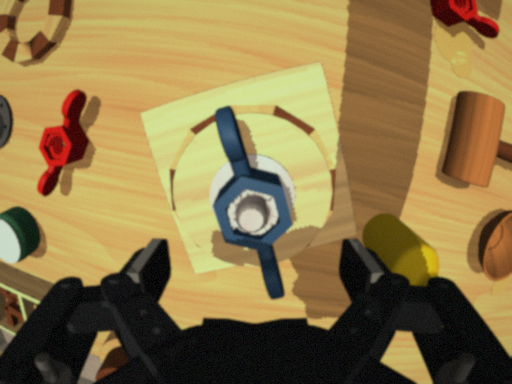

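Nut free: hub at (252,210), wing yaw 27 deg, so jaws to 117 deg. Align, then go down.

Emit:
arm_command(
  increments=[
    [[-0.04,0.05,0],-1.3],
    [[-0.04,0.05,0],-2.6],
    [[-0.04,0.05,1],-2.6],
    [[-0.04,0.05,2.2],-2.6],
    [[-0.04,0.05,3.3],-2.6],
  ],
)

```text
time: 12.15
ee_pos: [0.5443, 0.0346, 0.1463]
tcp_rot: [179.6, 0.3, 117.6]
wrist_force: [0.4, 0.3, -0.8]
opening: 0.0853
```

Emit:
arm_command(
  increments=[
    [[0,0,0],0],
    [[0,0,0],0],
    [[0,0,0],0],
  ],
  claw=-0.27,
)

```text
time: 12.45
ee_pos: [0.545, 0.0347, 0.1482]
tcp_rot: [179.5, 0.3, 117.6]
wrist_force: [-0.4, 0.0, 0.4]
opening: 0.0542
```

Emit:
arm_command(
  increments=[
    [[0,0,0],0.8],
    [[0,0,0],1.6],
    [[0,0,0],2.4],
    [[0,0,0],3.2],
  ],
)

```text
time: 12.85
ee_pos: [0.5461, 0.0345, 0.1501]
tcp_rot: [179.2, 0.2, 98.1]
wrist_force: [2.2, -1.1, -0.6]
opening: 0.0542
```

Run:
```python
from h import *
inc([.5437,.0347,.148],80)
from workcell import get_obs
print(get_obs()["torque"])
look("w12")
```

```text
t 12.85 pos [0.5461 0.0345 0.1501] rpy [1.7923e+02 1.7000e-01 9.8130e+01] q1,q6 [ 3.7 -4.5] F [ 2.2 -1.1 -0.6] op 0.0542
inc [ 0.02 -0.09  0.08] roll 3.02
[-0.29903826 -0.36321473  0.01175759]
hub top z [0.1669 0.1676 0.1679] wing top z [0.1754 0.2108]
wing yaw(mod180) 100.6 n 186
```

View pics/w12.png

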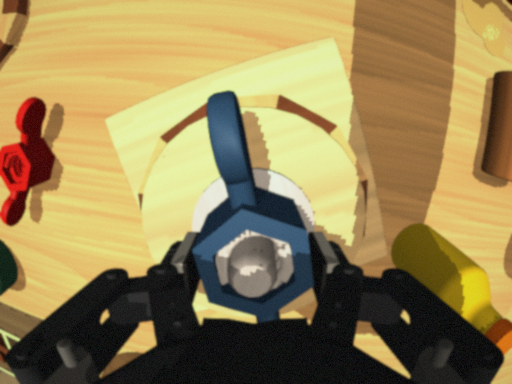

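Turning on toward the stop, in small steps with recentring.

Emit:
arm_command(
  increments=[
    [[0.02,-0.08,0.08],0.6],
    [[0.02,-0.08,0.08],1.2],
    [[0.02,-0.08,0.08],1.8],
  ],
)

```text
time: 13.2
ee_pos: [0.5451, 0.0342, 0.1499]
tcp_rot: [179.0, 0.1, 87.0]
wrist_force: [2.8, -3.7, 0.3]
opening: 0.0545
```

Emit:
arm_command(
  increments=[
    [[0,0,0],0.6],
    [[0,0,0],1.2],
    [[0,0,0],1.8],
  ],
)

```text
time: 13.5
ee_pos: [0.5457, 0.0339, 0.1512]
tcp_rot: [178.9, -0.1, 76.1]
wrist_force: [1.3, -1.4, -1.3]
opening: 0.0544
```

Run:
```python
from h import *
inc([.5437,.0347,.148],80)
from workcell import get_obs
print(get_obs()["torque"])
look("w13")
```

```text
t 13.5 pos [0.5457 0.0339 0.1512] rpy [ 1.7891e+02 -1.2000e-01  7.6090e+01] q1,q6 [ 3.7 17.6] F [ 1.3 -1.4 -1.3] op 0.0544
inc [ 0.01 -0.09  0.13] roll -0.65
[-0.41030967 -0.13671336  0.04319722]
hub top z [0.1668 0.1675 0.1678] wing top z [0.1754 0.21  ]
wing yaw(mod180) 78.3 n 163
```

View pics/w13.png

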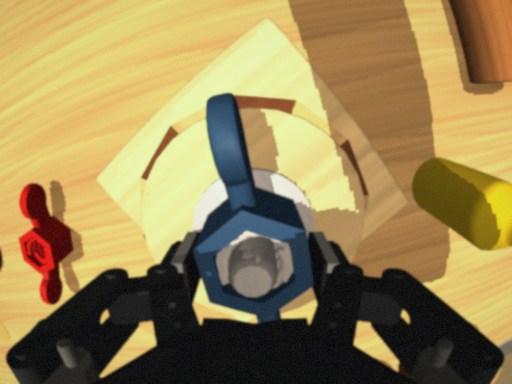

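The wing kept its lean, so it turned with the fingers, but the height hardly changed, so it seems seated. One more turn to feel for the stop.

Emit:
arm_command(
  increments=[
    [[0,-0.08,0.12],0.6],
    [[0,-0.08,0.12],1.2],
    [[0,-0.08,0.12],1.8],
    [[0,-0.08,0.12],2.4],
  ],
)

```text
time: 13.95
ee_pos: [0.5451, 0.034, 0.1505]
tcp_rot: [178.7, -0.5, 61.5]
wrist_force: [1.8, -3.7, 6.0]
opening: 0.0545
```

Run:
```python
from h import *
inc([.5437,.0347,.148],60)
from workcell import get_obs
print(get_obs()["torque"])
look("w14")
```

```text
t 13.95 pos [0.5451 0.034  0.1505] rpy [178.74  -0.45  61.46] q1,q6 [ 3.7 32.3] F [ 1.8 -3.7  6. ] op 0.0545
inc [-0.   -0.06  0.1 ] roll 0.24
[-0.92492317 -0.14429872  0.20577418]
hub top z [0.1668 0.1675 0.1678] wing top z [0.1753 0.2102]
wing yaw(mod180) 62.4 n 169
```

View pics/w14.png

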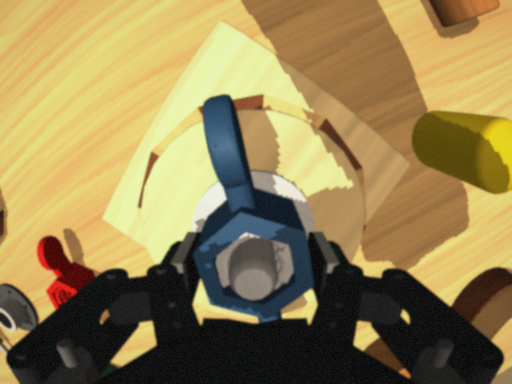

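The height no longer changes (hub top 0.1675, pin top measured at 0.177, so about 10 mm out) and the twisting moment is rising: it is seated. Letting go.

Emit:
arm_command(
  increments=[
    [[0,-0.03,0.05],-0.9],
    [[0,-0.03,0.05],-1.4],
  ],
)

```text
time: 14.2
ee_pos: [0.545, 0.0344, 0.1508]
tcp_rot: [178.6, -0.3, 70.0]
wrist_force: [-1.0, 0.7, 0.8]
opening: 0.0541
```

Emit:
arm_command(
  increments=[
    [[0,0,0],0],
    [[0,0,0],0],
    [[0,0,0],0],
  ],
  claw=-1,
)

```text
time: 14.5
ee_pos: [0.5452, 0.0345, 0.1513]
tcp_rot: [178.6, -0.3, 69.9]
wrist_force: [1.0, -0.0, 0.8]
opening: 0.0852
```

Emit:
arm_command(
  increments=[
    [[0,0,-0.8],0],
    [[0,0,-1.8],0],
    [[0,0,-2.8],0],
    [[0,0,-3.8],0],
    [[0,0,-4.8],0],
  ],
)

```text
time: 15.0
ee_pos: [0.5419, 0.0348, 0.2724]
tcp_rot: [178.5, -0.3, 69.9]
wrist_force: [0.1, 0.4, -0.5]
opening: 0.0857
```

Run:
```python
from h import *
inc([.5437,.0347,.25],60)
look("w15")
c=dict(np.load("w15.npz"));T,W=wristcloud(c);z=W[...,2]
near=np.hypot(W[...,0]-.5437,W[...,1]-.0347)<.036
print("pin",np.median(z[near&(z>.172)&(z<.182)&(np.hypot(W[...,0]-.5437,W[...,1]-.0347)<.009)]))
hsv=cv2.cvtColor(c["frame"],cv2.COLOR_RGB2HSV);b=(hsv[...,0]>95)&(hsv[...,0]<125)&(hsv[...,1]>90)&near&(z>.164)&(z<.172)
P=W[b];A=np.c_[P[:,:2]-P[:,:2].mean(0),np.ones(len(P))];s=np.linalg.lstsq(A,P[:,2],rcond=None)[0];print("hub top plane tilt rad",s[:2].round(3),"z",s[2],len(P))
q=near&(z>.118)&(z<.126);print("washer z",np.median(z[q]) if q.any() else None,"plate",np.median(z[(z>.112)&(z<.1205)]))
```

```text
t 15.0 pos [0.5419 0.0348 0.2724] rpy [178.54  -0.35  69.9 ] q1,q6 [ 3.8 23.9] F [ 0.1  0.4 -0.5] op 0.0857
inc [0.01 0.05 0.9 ] roll 1.65
hub top z [0.1669 0.1676 0.1678] wing top z [0.1748 0.1755]
wing yaw(mod180) 163.1 n 857
pin 0.1768551048551677
hub top plane tilt rad [ 0.002 -0.   ] z 0.16702347983107804 1374
washer z 0.1220888051591684 plate 0.11809470404130067
```

View pics/w15.png

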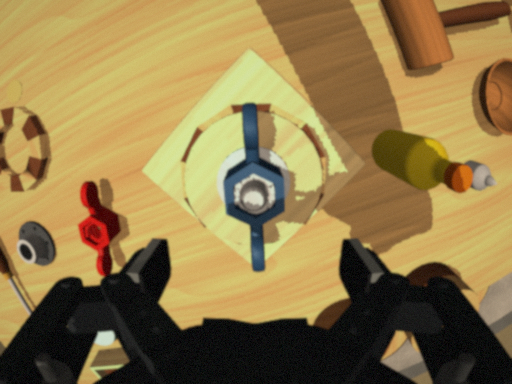

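The nut at (254,190) is free of the gripper and level. Its hub top is at 0.1670, the washer at 0.1221 and the pin top at 0.1769. That puts the underside at 0.122, on the washer. Handing in.

```bash
python3 -c "
from workcell import job_done
print(job_done())"
```

```text
the job is handed in; nothing more can be done
None
```

The blue wing nut is screwed down onto the washer, the gripper is clear of it, and the job is handed in after about 15 s on the robot's clock; it reports no verdict.

**What I did:** I turned the nut back (anticlockwise) until its thread start dropped once; the hub top fell about 8 mm. I then ran it down clockwise in two grasps until its height stopped changing and the twisting moment rose.

**Last checks after letting go:**
- **Height:** the hub top measured 0.167 m and the washer 0.122 m, so the 45 mm hub sits on the washer. The pin stands about 10 mm out, as it should.
- **Level:** the tilt was about 0.002 rad.
- **Gripper:** clear of the nut, with the wrist force near zero.

**Doubtful or not checked:**
- **Drop height:** 8 mm on camera against the stated 10 mm. The underside was then about 0.134 m, near the top of the allowed range (0.1295–0.1355 m).
- **Drop angle:** I judged it mainly from the gripper angle and the picture. The script's own wing-angle reading was wrong whenever the fingers were in view.
- **Bystanders:** I did not measure their positions again. The gripper never came near them, and those in the last picture looked undisturbed.

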